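# Fetch the basket from the deep dip tank with the hook rod

### The job

Take the hook rod out of its stand and use it to fetch the little basket that hangs deep in the tall dip tank, without touching the basket with the gripper. Lower the basket on the hook until it stands upright in the drip dish, unhook it there, and put the rod back in its stand as it was, leaving the small bottle, the tape roll and the dish where they are.

Things in the scene. Friction and masses are not known exactly. Their poses are not given: they have to be found in the camera images.
- tank: fixed tall grey plastic dip tank, open at the top, 88 (x) x 80 (y) mm outside, walls 4 mm, 140 mm high, on a foot plate 120 x 110 x 6 mm; origin at the centre of its underside. Deep inside, a ledge on each y wall: 44 mm long in x, 10 mm deep (52 mm free between the two), top 32 mm above the bench, a 6 mm high stop nub at each end, 30 mm apart
- tank_rim (a point): centre of the tank's open mouth, 140 mm above the tank's origin
- basket: loose steel basket, 45 to 75 g. Round cup 34 mm across, 24 mm high, with two ears 12 mm wide to 32 mm either side in y, undersides 20 mm up. Origin at the centre of its underside, z up through the bail. Starts hanging by its ears on the tank's ledges between the nubs, in the tank's middle within 3 mm, underside 12 mm above the bench, its y along the tank's y within 0.05 rad
- bail_top (a point): peak of the basket's bail (wire centreline), 62 mm above the basket's origin, at the start 66 mm below the tank's rim. The bail is an arch of 5 mm round wire over the cup in the basket's y-z plane: legs at y = +-18 mm, roof falling from the peak to 56 mm up at y = +-14 mm
- rod: loose hook rod, 100 g, z up. Origin on its axis at the underside of a steel flange plate 56 (x) x 34 (y) x 4 mm, centred at x = +8 mm. Below, a 6 mm round rod down the z axis to a hook that runs to +x and turns up: hook's underside 118 mm below the origin, its outermost point x = +19 mm. Starts hanging upright in the stand, flange on the stand's top
- grip (a point): middle of the rod's upright black grip, on the axis, 28 mm above the rod's origin. The grip is 30 (x) x 14 (y) mm, from 4 to 52 mm above the origin; pinch it across its y, from above
- hook (a point): bottom of the hook's gap where the bail sits: x = +8 mm, 112 mm below the rod's origin. The gap between rod and upturned tip is 10 mm wide (x = 3 to 13 mm); the tip ends 10 mm above this point; the hook's wire is 6 mm thick
- stand: fixed dark steel stand, a bridge 130 mm high: top plate 90 x 70 x 8 mm, foot 100 x 100 mm, both centred at x = +8 mm. Origin on the bench straight below the rod's axis when the rod is in place
- slot (a point): middle of the stand's slot at the level of its top, at x = +8 mm, 130 mm above the stand's origin. The slot, 36 (x) x 16 (y) mm, goes through the top plate; the rod's hook passes through it, pointing to the stand's +x, and the flange rests on top
- dish: loose square steel drip dish, 110 x 110 mm, 16 mm high, walls and floor 4 mm, 0.3 kg; origin at the centre of its underside
- flask: bystander: the nearer of two small blue-capped bottles, standing to the right behind the tank, 43 mm across, 86 mm high; origin at the centre of its underside
- tape: bystander: roll of tape lying on the bench, 82 mm across, 19 mm high; origin at the centre of its underside
Mind the look-alikes: they are no part of the job. Leave any orange or turquoise look-alike of the basket alone.

How it is judged:
By the outcome, as a careful person would: the job done as asked, in the order asked, and still so for the second after the job is handed in, with the robot touching nothing.
It also fails if it takes over 62 s, if anything falls off the work surface, if the arm or the gripper's body presses on something with over 40 N, if the wrist force passes 120 N, or if a joint passes its speed limit or range.

### The arm

A 6-joint arm with a two-finger parallel gripper is mounted at the origin on a cart in front of the work surface, level with it; the furniture and walls round the work are solid. World frame = base frame: x ahead of the robot, y to its left, z up, the work surface at z = 0. Lengths are in m, angles in degrees, forces in N, time in s.
With the tool pointing down it reaches from about 0.25 to 0.725 m from the base axis. Payload 9.7 kg.
Tool frame: the origin (TCP) lies at the centre of the arm's flange, where the gripper is bolted on; the fingertips stand 173 mm ahead of it and the grasp point (between the pads) lies 155 mm ahead of it; z points along the fingers, y is the line along which they close (so a half turn about z gives the same grasp; the last joint's range is limited). The gripper opens to 85 mm and grips with 20 to 120 N. Pads are 22 mm wide; open, the fingers measure 114 mm over their backs; the gripper's body (76 mm by 85 mm) begins 54 mm behind the grasp point. The pads swing forward as they close: fully open they stand 13 mm farther back than shut.
Start: joints at [-73.052, 4.979, 10.078, 95.1, 0, 90], TCP at [0.16, -0.526, 0.405] pointing down, gripper open.
Joint ranges: [-179.16, 179.16], [-48.56, 103.87], [-65.8, 70.77], [-126.05, 130.52], [-82.76, 87.17], [-180, 180]. Speed limits (degrees/s): [127.2, 127.2, 147.25, 180, 180, 180].

### API

Orientations are given as [roll, pitch, yaw] about the fixed x, y, z axes, in that order (R = Rz(yaw) Ry(pitch) Rx(roll)).
In Python, from workcell import monitor, camera, get_calibration, bot gives the robot as it stands.
- The arm moves only by the tool carry_out, never from a script. Its argument "targets" is text: rows parted by semicolons, each of 7 numbers parted by spaces: the shift along the tool's x, y, z in units of 0.04 m (1.0 is 0.04 m), then the turn, a rotation vector about the tool's x, y, z in units of 0.1 rad (1.0 is 0.1 rad), then the opening, from -1 (shut) to 1 (fully open), so that 0 is half open. A call has exactly 8 rows; each row shifts and turns the commanded pose from where the row before left it, along the tool's axes as they then stand; what a row does not reach is not made up. A row lasts 1/12 s, in which the tool goes at most 41.7 mm and 7.16 degrees, less where a joint would pass 70% of its speed; a pose out of reach is approached as far as the arm can. A call with a number of a shift or a turn outside -1 to 1 is refused whole. A call with a gripper value outside its range is refused whole. The fingers move at their own pace and stop on an object; "newtons" is the grip in N (left out, the last holds). Time passes only in rows, so rows that do not move let the fingers close, or fill a call up. It gives the time, the measured TCP pose, the force, the opening and the grip force at its end, in the units of the state.
- monitor.get_obs(): the state, without advancing time (a new reading comes with each control period).
- camera(name): name is "scene" or "top" or "wrist"; returns the picture (480x640x3 uint8, red, green, blue); there is no depth.
- get_calibration(name): a dict with "fx", "fy", "cx", "cy" (pixels), "view" (4x4, takes a point from world to camera coordinates). Camera axes: x right, y down, z forward; pixel columns grow to the right and rows downward; lengths in m; the calibration is good to about 2 mm. A picture is of the moment at which its call begins: read the wrist's pose just before it. get_calibration takes no time and is no camera call; for the wrist camera it gives the pose at the moment of the call.
- bot.job_done(): hands the job in; it is judged then, once.
The state is a dict: "time": time; "q": joint angles; "qd": joint speeds; "joint_efforts": joint torques, N m; "ee_pos": TCP position; "tcp_rot": TCP orientation; "wrist_force": force on the tool from outside, world axes, zero at the start; "torque": the same for the moment, N m; "opening": finger opening in m; "grasp_force": force on a finger pad.
Only numpy, scipy, OpenCV 4.12 (cv2) and the standard library are available. Lean on these libraries where they do the work, as an engineer would, in place of code of your own. Each camera call takes 0.05 s, during which the arm holds its last target. There are 200 camera calls.

## Working session

There is one attempt and no reset: what is moved stays moved. The work goes in short steps, Python scripts to look and compute and a tool call to move; the robot and the scene stay as the last step left them, time stands still between calls to the robot, and variables do not carry over. Pictures are saved under pics/ and viewed, at most 10 in all, crops included, and the job is handed in when it is done.

Besides the shell and the picture viewer there is one more tool, called after "Call:" as a command line: name --argument value ..., lists and objects as JSON in quotes. carry_out: Moves the arm, as the interface text tells. Shifts and turns lie within -1 to 1; 1 stands for 0.04 m of shift or 0.1 rad of turn. Its arguments: {"type":"object","properties":{"targets":{"type":"string"},"newtons":{"type":"number"}},"required":["targets"]}

```bash
mkdir -p pics; ls
python3 - <<'E'
from workcell import monitor,camera,get_calibration
import cv2,numpy as np
np.set_printoptions(precision=4,suppress=True)
o=monitor.get_obs();print(o)
for n in("scene","top"):
    im=camera(n);cv2.imwrite(f"pics/{n}0.png",im[:,:,::-1]);c=get_calibration(n);print(n,c)
E
```

```text
pics
{'time': 0.0, 'q': array([-73.0528,   5.0105,  10.033 ,  95.0999,  -0.0002,  89.9985]), 'qd': array([ 0.0864,  0.1124,  0.0751,  0.0251,  0.1142, -0.0199]), 'joint_efforts': array([  0.0019, -52.0388,  46.4801,   0.0163,   0.0001,   0.    ]), 'ee_pos': array([ 0.1603, -0.5261,  0.404 ]), 'tcp_rot': array([-179.9226,    0.0002,   16.9487]), 'wrist_force': array([ 1.0315, -0.068 , -0.4248]), 'torque': array([ 0.0391,  0.0245, -0.0137]), 'grasp_force': 0.0, 'opening': 0.08547097703388315}
scene {'fx': 572.1367871646478, 'fy': 572.1367871646478, 'cx': 314.653931540321, 'cy': 238.68315163068058, 'view': array([[-0.7595, -0.6504, -0.0151,  0.43  ],
       [-0.3966,  0.4812, -0.7818,  0.3063],
       [ 0.5157, -0.5878, -0.6233,  0.8055],
       [ 0.    ,  0.    ,  0.    ,  1.    ]])}
top {'fx': 508.3754062151951, 'fy': 508.3754062151951, 'cx': 320.15419348009846, 'cy': 240.92839721856438, 'view': array([[-0.0191, -0.9997,  0.0154,  0.0041],
       [-0.9951,  0.0175, -0.0974,  0.5761],
       [ 0.0971, -0.0172, -0.9951,  0.9979],
       [ 0.    ,  0.    ,  0.    ,  1.    ]])}
```

View pics/scene0.png

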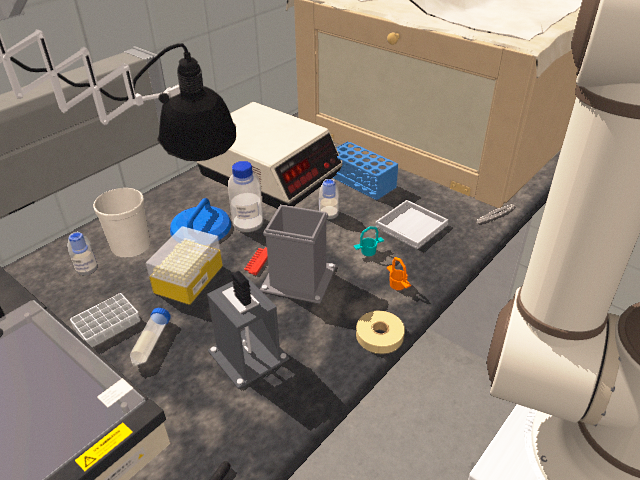

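View pics/top0.png

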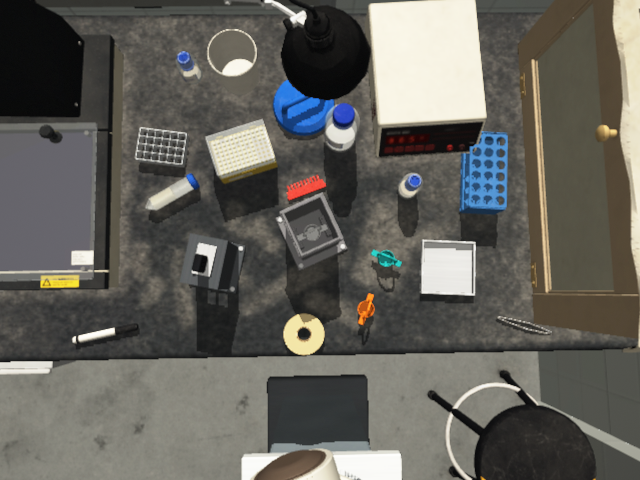

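The pictures show the stand with the rod at top-view (203,260), the tank at (312,230) with a grey basket deep inside at (314,232), the dish at (448,268), the flask at (410,185) and the tape at (304,334).

Things that could be taken for the target:
- **Basket:** grey one in the tank (314,232), turquoise (386,259), orange (367,308). By the description I choose the grey one.
- **Bottle:** the nearer of the two is at (410,185), the other at (186,65).

I'll check the choice in a close crop.

```bash
cat > h.py <<'E'
import cv2,numpy as np
from workcell import monitor,camera,get_calibration
np.set_printoptions(precision=4,suppress=True)
def ray(c,p):
    V=c["view"];R=V[:3,:3];o=-R.T@V[:3,3]
    d=R.T@np.array([(p[0]-c["cx"])/c["fx"],(p[1]-c["cy"])/c["fy"],1.]);return o,d
def onz(c,p,z):
    o,d=ray(c,p);return o+d*(z-o[2])/d[2]
def tri(c1,p1,c2,p2):
    o1,d1=ray(c1,p1);o2,d2=ray(c2,p2)
    t=np.linalg.lstsq(np.c_[d1,-d2],o2-o1,rcond=None)[0];a=o1+t[0]*d1;b=o2+t[1]*d2
    return (a+b)/2,np.linalg.norm(a-b)
def proj(c,P):
    v=c["view"][:3,:3]@np.asarray(P)+c["view"][:3,3];return v[:2]/v[2]*[c["fx"],c["fy"]]+[c["cx"],c["cy"]]
E
python3 - <<'E'
from h import *
t=cv2.imread("pics/top0.png");s=cv2.imread("pics/scene0.png")
def crop(im,x,y,w,h,label):
    c=cv2.resize(im[y:y+h,x:x+w],(400,300),interpolation=cv2.INTER_CUBIC);c=cv2.convertScaleAbs(c,alpha=1.5,beta=20)
    for k in range(0,w,10):
        cv2.line(c,(k*400//w,0),(k*400//w,4),(0,255,0));
        if k%20==0: cv2.putText(c,str(x+k),(k*400//w,14),0,.33,(0,255,0))
    for k in range(0,h,10):
        cv2.line(c,(0,k*300//h),(4,k*300//h),(0,255,0));cv2.putText(c,str(y+k),(6,k*300//h+4),0,.33,(0,255,0))
    return c
m=np.vstack([np.hstack([crop(t,170,225,80,60,""),crop(t,272,188,80,60,"")]),np.hstack([crop(s,195,265,120,90,""),crop(t,410,230,80,60,"")])])
cv2.imwrite("pics/crop1.png",m)
c1=get_calibration("top");c2=get_calibration("scene")
print("lamp",tri(c1,(318,25),c2,(188,60)), tri(c1,(325,60),c2,(197,135)))
print("bottle",tri(c1,(343,112),c2,(243,168)))
# tape, dish, flask
hsv=cv2.cvtColor(t,cv2.COLOR_BGR2HSV)
print("tape",onz(c1,(304,334),.019),"flask",onz(c1,(413,179),.086))
g=cv2.cvtColor(t,cv2.COLOR_BGR2GRAY);mm=np.zeros_like(g);mm[225:310,405:490]=(g[225:310,405:490]>150)*255
cn=max(cv2.findContours(mm,0,2)[0],key=cv2.contourArea);r=cv2.minAreaRect(cn);print("dish",r,onz(c1,r[0],.016))
for p in cv2.boxPoints(r):print(onz(c1,p,.016))
E
```

```text
lamp (array([ 0.8525, -0.0012,  0.3644]), np.float64(0.006698974110465887)) (array([ 0.8786, -0.015 ,  0.2005]), np.float64(0.008715429306164466))
bottle (array([ 0.803 , -0.0526,  0.1367]), np.float64(0.0036320260719808345))
tape [0.3906 0.0293 0.019 ] flask [ 0.6875 -0.1871  0.086 ]
dish ((448.0169677734375, 267.10943603515625), (54.68746566772461, 54.25309371948242), 2.4895527362823486) [ 0.5191 -0.2664  0.016 ]
[ 0.4676 -0.2061  0.016 ]
[ 0.578  -0.2152  0.016 ]
[ 0.5711 -0.3274  0.016 ]
[ 0.4607 -0.3172  0.016 ]
```

View pics/crop1.png

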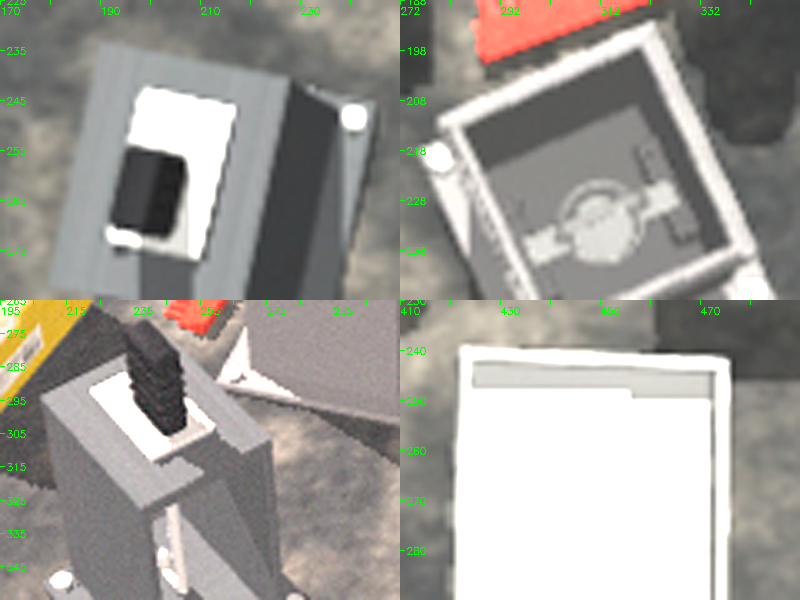

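The crop confirms the grey basket in the tank. Its ears run along the line from top (309,237) to (332,227), and its bail is seen from above. The flange corners are near (198,242), (217,245), (210,277) and (191,272), with the grip on the near side, so the hook points away from the robot.

```bash
cat >> h.py <<'E'
def go(P,yaw):
    o=monitor.get_obs();p=o["ee_pos"];y0=o["tcp_rot"][2];d=np.asarray(P)-p
    def f(y):
        a=np.radians(y);return np.array([d[0]*np.cos(a)+d[1]*np.sin(a),d[0]*np.sin(a)-d[1]*np.cos(a),-d[2]])/.04
    dy=(yaw-y0+180)%360-180
    print("t",round(o["time"],2),"pos",p,"rot",o["tcp_rot"],"units in current yaw",f(y0),"turn z",-np.radians(dy)/.1,"units after turn",f(yaw))
E
python3 - <<'E'
from h import *
c=get_calibration("top")
F=[onz(c,p,.134) for p in[(198,242.4),(217.4,245.4),(210,277),(191,272.4)]];print(np.array(F),np.mean(F,0))
e=lambda a,b:np.degrees(np.arctan2((b-a)[1],(b-a)[0])).round(1)
print("fl yaw",e(F[3],F[0]),e(F[2],F[1]),e(F[1],F[0])-90,e(F[2],F[3])-90,np.linalg.norm(F[0]-F[3]),np.linalg.norm(F[0]-F[1]))
T=[onz(c,p,.14) for p in[(280,212.4),(323,192.4),(342.4,237)]];print(np.array(T),"ctr",(T[0]+T[2])/2,e(T[1],T[0])-90,e(T[2],T[1]),np.linalg.norm(T[1]-T[0]),np.linalg.norm(T[2]-T[1]))
E1=onz(c,(300.8+0,236.5),.036);print("ears",onz(c,(272+145/5,188+243/5),.036),onz(c,(272+260/5,188+197/5),.036))
yaw=-13;S=np.mean(F,0)-.008*np.array([np.cos(np.radians(yaw)),np.sin(np.radians(yaw)),0])
go([S[0],S[1],.46],yaw)
E
```

```text
[[0.567  0.2155 0.134 ]
 [0.5609 0.1807 0.134 ]
 [0.5044 0.1938 0.134 ]
 [0.5132 0.2278 0.134 ]] [0.5364 0.2044 0.134 ]
fl yaw -12.8 -13.1 -9.799999999999997 -14.599999999999994 0.055140698862262694 0.03536334098409402
[[ 0.6182  0.067   0.14  ]
 [ 0.6535 -0.0113  0.14  ]
 [ 0.5716 -0.0447  0.14  ]] ctr [0.5949 0.0112 0.14  ] 24.299999999999997 22.1 0.08593307382892906 0.08846141286304209
ears [0.5847 0.0319 0.036 ] [ 0.6025 -0.0145  0.036 ]
t 0.1 pos [ 0.1603 -0.5261  0.404 ] rot [-179.9308   -0.0002   16.9468] units in current yaw [ 14.1436 -14.8304  -1.3988] turn z 5.22670865854246 units after turn [  4.852  -19.9108  -1.3988]
```

Call:
carry_out --targets "0.59 -0.618 -0.06 0 0 0 0;0.59 -0.618 -0.06 0 0 0 0;0.59 -0.618 -0.06 0 0 0 0;0.59 -0.618 -0.06 0 0 0 0;0.59 -0.618 -0.06 0 0 0 0;0.59 -0.618 -0.06 0 0 0 0;0.59 -0.618 -0.06 0 0 0 0;0.59 -0.618 -0.06 0 0 0 0" --newtons 60

```text
time: 0.77
ee_pos: [0.2835, -0.2804, 0.4238]
tcp_rot: [-180.0, -0.0, 16.9]
wrist_force: [0.4, -1.1, 0.2]
opening: 0.0432
grasp_force: 0.0
```

Call:
carry_out --targets "0.59 -0.618 -0.06 0 0 0 0;0.59 -0.618 -0.06 0 0 0 0;0.59 -0.618 -0.06 0 0 0 0;0.59 -0.618 -0.06 0 0 0 0;0.59 -0.618 -0.06 0 0 0 0;0.59 -0.618 -0.06 0 0 0 0;0.59 -0.618 -0.06 0 0 0 0;0.59 -0.618 -0.06 0 0 0 0"

```text
time: 1.43
ee_pos: [0.4065, -0.0359, 0.4431]
tcp_rot: [180.0, -0.0, 17.0]
wrist_force: [0.9, -1.0, 0.0]
opening: 0.043
grasp_force: 0.0
```

Call:
carry_out --targets "0.59 -0.618 -0.06 0 0 0 0;0.59 -0.618 -0.06 0 0 0 0;0.59 -0.618 -0.06 0 0 0 0;0.59 -0.618 -0.06 0 0 0 0;0.59 -0.618 -0.06 0 0 0 0;0.59 -0.618 -0.06 0 0 0 0;0.5 -0.5 -0.04 0 0 0 0;0.3 -0.3 0 0 0 0 0"

```text
time: 2.1
ee_pos: [0.5251, 0.1742, 0.4582]
tcp_rot: [-179.4, 0.1, 18.3]
wrist_force: [1.1, -0.6, 0.1]
opening: 0.0427
grasp_force: 0.0
```

Call:
carry_out --targets "0 0 0 0 0 0.7 0;0 0 0 0 0 0.9 0;0 0 0 0 0 0.9 0;0 0 0 0 0 0.9 0;0 0 0 0 0 0.9 0;0 0 0 0 0 0.9 0;0 0 0 0 0 0 0;0 0 0 0 0 0 0"

```text
time: 2.77
ee_pos: [0.5473, 0.0164, 0.4577]
tcp_rot: [-173.7, 1.7, 0.5]
wrist_force: [0.4, 0.7, 0.3]
opening: 0.0428
grasp_force: 0.0
```

Run:
```python
from h import *
o=monitor.get_obs();print(o)
go([.5286,.2062,.46],-13)
```

```text
{'time': 2.7667, 'q': array([  0.4284,   7.2624,  18.4485, 102.8937,   6.3332, 179.9421]), 'qd': array([ 2.3259, -0.3263,  0.1097, -0.1859,  0.0852, -0.0138]), 'joint_efforts': array([ -1.7936, -53.0704,  45.1195,   0.3925,   0.2985,   0.0009]), 'ee_pos': array([0.5473, 0.0164, 0.4577]), 'tcp_rot': array([-173.6651,    1.7011,    0.486 ]), 'wrist_force': array([0.4398, 0.6844, 0.3172]), 'torque': array([-0.1204, -0.0149, -0.0207]), 'grasp_force': 0.0, 'opening': 0.04278873825380996}
t 2.77 pos [0.5473 0.0164 0.4577] rot [-173.6651    1.7011    0.486 ] units in current yaw [-0.4281 -4.7487 -0.0579] turn z 2.353742441709371 units after turn [-1.5237 -4.5179 -0.0579]
```

Joint 6 is at its limit, so I'll use the half-turned grasp (yaw 167°) instead and turn back.

Call:
carry_out --targets "0 0 0 0 0 -1 0;0 0 0 0 0 -1 0;0 0 0 0 0 -1 0;0 0 0 0 0 -1 0;0 0 0 0 0 -1 0;0 0 0 0 0 -1 0;0 0 0 0 0 -1 0;0 0 0 0 0 -1 0"

```text
time: 3.43
ee_pos: [0.5472, 0.0188, 0.458]
tcp_rot: [-174.4, -3.4, 46.6]
wrist_force: [0.4, -0.3, 0.5]
opening: 0.0427
grasp_force: 0.0
```

Call:
carry_out --targets "0 0 0 0 0 -1 0;0 0 0 0 0 -1 0;0 0 0 0 0 -1 0;0 0 0 0 0 -1 0;0 0 0 0 0 -1 0;0 0 0 0 0 -1 0;0 0 0 0 0 -1 0;0 0 0 0 0 -1 0"

```text
time: 4.1
ee_pos: [0.5472, 0.0188, 0.458]
tcp_rot: [-178.5, -6.4, 92.5]
wrist_force: [0.3, -0.6, -0.6]
opening: 0.0428
grasp_force: 0.0
```

Run:
```python
from h import *
go([.5286,.2062,.46],167);print(monitor.get_obs()["q"])
```

```text
t 4.1 pos [0.5472 0.0188 0.458 ] rot [-178.5418   -6.3839   92.5219] units in current yaw [ 4.7005 -0.2576 -0.0511] turn z -12.998886073848208 units after turn [ 1.5061  4.4601 -0.0511]
[  0.6814   7.2378  18.4531 102.8876   6.3314  87.9857]
```

```bash
cat >> h.py <<'E'
from scipy.spatial.transform import Rotation as Ro
def tilt(yaw):
    o=monitor.get_obs();a=Ro.from_euler("xyz",o["tcp_rot"],degrees=True);b=Ro.from_euler("xyz",[180,0,yaw],degrees=True)
    print("rotvec units",(a.inv()*b).as_rotvec()/.1)
E
python3 - <<'E'
from h import *
tilt(92.52);tilt(167)
E
```

```text
rotvec units [-0.2543 -1.1141  0.0145]
rotvec units [  0.5066  -1.1177 -12.9697]
```

Call:
carry_out --targets "0 0 0 -0.13 -0.56 0 0;0 0 0 -0.13 -0.56 0 0;0 0 0 0 0 -1 0;0 0 0 0 0 -1 0;0 0 0 0 0 -1 0;0 0 0 0 0 -1 0;0 0 0 0 0 -1 0;0 0 0 0 0 -1 0"

```text
time: 4.77
ee_pos: [0.5471, 0.0188, 0.458]
tcp_rot: [-180.0, 0.0, 127.0]
wrist_force: [0.5, 0.0, -0.6]
opening: 0.043
grasp_force: 0.0
```

Call:
carry_out --targets "0 0 0 0 0 -1 0;0 0 0 0 0 -1 0;0 0 0 0 0 -1 0;0 0 0 0 0 -1 0;0 0 0 0 0 -1 0;0 0 0 0 0 -1 0;0 0 0 0 0 -1 0;0 0 0 0 0 0 0"

```text
time: 5.43
ee_pos: [0.5472, 0.0187, 0.458]
tcp_rot: [-180.0, 0.0, 167.1]
wrist_force: [-0.0, 0.0, 0.2]
opening: 0.0428
grasp_force: 0.0
```

Run:
```python
from h import *
c=get_calibration("wrist");im=camera("wrist");cv2.imwrite("pics/w1.png",im[:,:,::-1]);np.save("w1.npy",c,allow_pickle=True)
go([.5286,.2062,.46],167);tilt(167);print(c,proj(c,[.594,.010,.14]),proj(c,[.594,.01,.074]))
```

```text
t 5.48 pos [0.5471 0.0186 0.458 ] rot [-179.9642    0.0196  166.6901] units in current yaw [ 1.5309  4.4569 -0.0496] turn z -0.05408134686938585 units after turn [ 1.5067  4.4651 -0.0496]
rotvec units [-0.0063  0.0034 -0.0541]
{'fx': 351.26613827344727, 'fy': 351.26613827344727, 'cx': 309.85251446034516, 'cy': 238.69956058510695, 'view': array([[ 0.2221,  0.975 , -0.0004, -0.1388],
       [ 0.9411, -0.2143,  0.2614, -0.5605],
       [ 0.2548, -0.0585, -0.9652,  0.2917],
       [ 0.    ,  0.    ,  0.    ,  1.    ]])} [313.0844 276.4407] [312.555  253.6235]
```

View pics/w1.png

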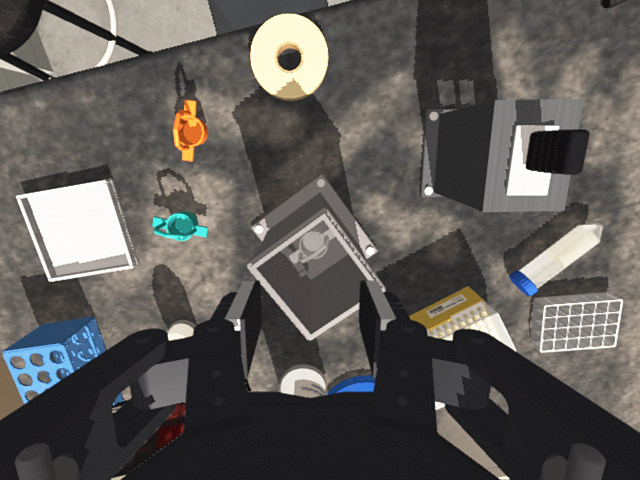

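The wrist view shows the tank mouth with corners near (324,211), (249,267), (310,338) and (384,287), and the basket inside at (313,242). The stand is at right, with the flange at (530,160). I'll move above the stand and compute the tank meanwhile.

Call:
carry_out --targets "0.1 0.3 0 0 0 -0.05 0;0.25 0.74 0 0 0 0 0;0.25 0.74 0 0 0 0 0;0.25 0.74 0 0 0 0 0;0.25 0.74 0 0 0 0 0;0.25 0.74 0 0 0 0 0;0.15 0.46 0 0 0 0 0;0 0 0 0 0 0 0"

```text
time: 6.15
ee_pos: [0.5281, 0.2091, 0.4575]
tcp_rot: [-180.0, -0.0, 167.1]
wrist_force: [0.5, -0.1, -1.2]
opening: 0.0428
grasp_force: 0.0
```

Run:
```python
from h import *
c=np.load("w1.npy",allow_pickle=True).item()
e=lambda a,b:np.degrees(np.arctan2((b-a)[1],(b-a)[0])).round(1)
T=[onz(c,p,.14) for p in[(324,211),(249,267),(310,338),(384,287)]];print(np.array(T),np.mean(T,0));
for i in range(4):print(e(T[i],T[(i+1)%4]),np.linalg.norm(T[i]-T[(i+1)%4]))
w=cv2.imread("pics/w1.png")
c2=get_calibration("wrist");im=camera("wrist")[:,:,::-1].copy();cv2.imwrite("pics/w2.png",im);np.save("w2.npy",c2,allow_pickle=True)
go([.5286,.2062,.46],167);q=proj(c2,[.5364,.2044,.134]);print(q)
def crop(im,x,y,w,h,S=(400,300)):
    k=S[0]/w;r=cv2.convertScaleAbs(cv2.resize(im[y:y+h,x:x+w],S,interpolation=cv2.INTER_CUBIC),alpha=1.4,beta=15)
    for i in range(0,w,10):cv2.line(r,(int(i*k),0),(int(i*k),5),(0,255,0));cv2.putText(r,str(x+i),(int(i*k),15),0,.33,(0,255,0))
    for i in range(0,h,10):cv2.line(r,(0,int(i*k)),(5,int(i*k)),(0,255,0));cv2.putText(r,str(y+i),(6,int(i*k)+4),0,.33,(0,255,0))
    return r
x,y=(q-[80,60]).astype(int)
m=np.hstack([crop(w,240,200,160,150,(400,375)),crop(im,x,y,160,150,(400,375))]);cv2.imwrite("pics/crop2.png",m)
```

```text
[[ 0.5394  0.0316  0.14  ]
 [ 0.5731 -0.0423  0.14  ]
 [ 0.6523 -0.006   0.14  ]
 [ 0.6176  0.0688  0.14  ]] [0.5956 0.013  0.14  ]
-65.5 0.08129319262271349
24.6 0.08712441179730558
114.9 0.082526453021855
-154.6 0.08661786260426368
t 6.2 pos [0.5284 0.2075 0.4576] rot [-179.9571   -0.0064  167.044 ] units in current yaw [-0.0123 -0.03   -0.0596] turn z 0.00768666419272372 units after turn [-0.0123 -0.03   -0.0596]
[307.5296 232.4516]
```

View pics/crop2.png

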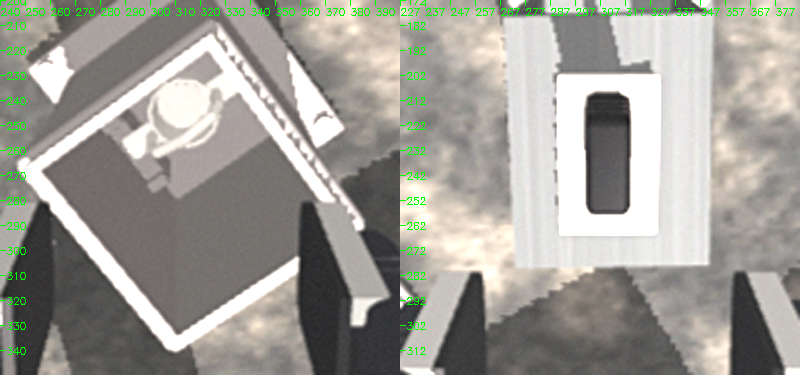

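The left crop shows the tank mouth and the grey basket with its bail. The right crop shows the flange with corners (290.2,201.2), (331.4,201.2), (330.6,266.4) and (289.8,266.0), square to the picture, and the grip top at x 301–318.6.

Run:
```python
from h import *
c=np.load("w2.npy",allow_pickle=True).item()
e=lambda a,b:np.degrees(np.arctan2((b-a)[1],(b-a)[0])).round(1)
T=[onz(c,p,.134) for p in[(290.2,201.2),(331.4,201.2),(330.6,266.4),(289.8,266)]];print(np.array(T),np.mean(T,0));
for i in range(4):print(e(T[i],T[(i+1)%4]),np.linalg.norm(T[i]-T[(i+1)%4]))
u=np.array([np.cos(np.radians(-13)),np.sin(np.radians(-13)),0]);S=np.mean(T,0)-.008*u;print("rod",S)
print("grip top centre near/far",onz(c,(309.5,257),.182),onz(c,(309.5,209),.182))
go([S[0],S[1],.315],167)
```

```text
[[0.5067 0.1962 0.134 ]
 [0.5144 0.23   0.134 ]
 [0.5711 0.2174 0.134 ]
 [0.5627 0.1823 0.134 ]] [0.5388 0.2065 0.134 ]
77.2 0.03466127791474946
-12.6 0.05805581689068253
-103.4 0.036079600922578045
166.0 0.057692552945298556
rod [0.531  0.2083 0.134 ]
grip top centre near/far [0.5432 0.2046 0.182 ] [0.5083 0.2126 0.182 ]
t 6.2 pos [0.5284 0.2075 0.4576] rot [-179.9571   -0.0064  167.044 ] units in current yaw [-0.058   0.034   3.5654] turn z 0.00768666419272372 units after turn [-0.058   0.034   3.5654]
```

Call:
carry_out --targets "0 0 0.5 0 0 0 0;0 0 0.6 0 0 0 0;0 0 0.6 0 0 0 0;0 0 0.6 0 0 0 0;0 0 0.5 0 0 0 0;0 0 0.4 0 0 0 0;0 0 0.25 0 0 0 0;0 0 0.12 0 0 0 0"

```text
time: 6.87
ee_pos: [0.5288, 0.2044, 0.3138]
tcp_rot: [-179.9, -0.1, 166.9]
wrist_force: [-0.5, 0.3, 0.2]
opening: 0.0427
grasp_force: 0.0
```

Call:
carry_out --targets "0 0 0 0 0 0 -0.3;0 0 0 0 0 0 -0.6;0 0 0 0 0 0 -1;0 0 0 0 0 0 -1;0 0 0 0 0 0 -1;0 0 0 0 0 0 -1;0 0 0 0 0 0 -1;0 0 0 0 0 0 -1" --newtons 60

```text
time: 7.53
ee_pos: [0.5292, 0.205, 0.3164]
tcp_rot: [180.0, 0.1, 167.0]
wrist_force: [0.4, -1.0, 6.4]
opening: 0.0134
grasp_force: 59.4
```

Run:
```python
from h import *
o=monitor.get_obs();print(o);go([.529,.2077,.46],167)
```

```text
{'time': 7.5333, 'q': array([21.1832,  6.4198,  1.8747, 85.3344, -0.055 , 34.2119]), 'qd': array([ 0.1027,  0.0345, -0.022 ,  0.0094,  0.0194, -0.0924]), 'joint_efforts': array([  0.2313, -50.8201,  44.0878,  -0.1756,   0.1487,  -0.0193]), 'ee_pos': array([0.5292, 0.205 , 0.3164]), 'tcp_rot': array([179.9778,   0.1306, 166.9712]), 'wrist_force': array([ 0.4104, -1.0193,  6.4248]), 'torque': array([-0.1227,  0.047 , -0.0242]), 'grasp_force': 59.401302337646484, 'opening': 0.013353561345123348}
t 7.53 pos [0.5292 0.205  0.3164] rot [179.9778   0.1306 166.9712] units in current yaw [ 0.0209  0.0649 -3.589 ] turn z -0.005023313255044107 units after turn [ 0.0209  0.0649 -3.589 ]
```

Call:
carry_out --targets "0 0 -0.15 0 0 0 -1;0 0 -0.3 0 0 0 -1;0 0 -0.4 0 0 0 -1;0 0 -0.5 0 0 0 -1;0 0 -0.6 0 0 0 -1;0 0 -0.6 0 0 0 -1;0 0 -0.6 0 0 0 -1;0 0 -0.5 0 0 0 -1"

```text
time: 8.2
ee_pos: [0.5286, 0.2049, 0.4639]
tcp_rot: [180.0, 0.1, 167.0]
wrist_force: [0.5, 0.6, -0.3]
opening: 0.0131
grasp_force: 58.4
```

Call:
carry_out --targets "0 0 -0.25 0 0 0 -1;0 0 -0.1 0 0 0 -1;0 0 0 0 0 0 -1;0 0 0 0 0 0 -1;0 0 0 0 0 0 -1;0 0 0 0 0 0 -1;0 0 0 0 0 0 -1;0 0 0 0 0 0 -1"

```text
time: 8.87
ee_pos: [0.529, 0.205, 0.4748]
tcp_rot: [-179.9, -0.0, 167.0]
wrist_force: [0.5, -0.0, -0.8]
opening: 0.0133
grasp_force: 58.4
```

Run:
```python
from h import *
o=monitor.get_obs();print(o["wrist_force"],o["opening"],o["grasp_force"])
t=camera("top")[:,:,::-1];s=camera("scene")[:,:,::-1];c2=get_calibration("scene")
p=o["ee_pos"];q=proj(c2,[p[0],p[1],p[2]-.22]);print(q)
x,y=(q-[60,70]).astype(int);cv2.imwrite("pics/s2.png",s)
m=cv2.resize(s[y:y+140,x:x+120],None,fx=4,fy=4,interpolation=cv2.INTER_CUBIC)
for P in ([0,0,-.1864-.118],[0,0,-.1864]):
    z=proj(c2,p+P);print(z)
print(x,y);cv2.imwrite("pics/crop3.png",m)
# target: rod axis 0.027 m before bail along tank x
yt=24.5;u=np.array([np.cos(np.radians(yt)),np.sin(np.radians(yt))]);B=np.array([.595,.012])
go([*(B-.027*u),.47],180+yt)
```

```text
[ 0.496  -0.0391 -0.8417] 0.01326202244053418 58.449044823646545
[236.6502 235.8332]
[242.3242 280.3416]
[234.1778 216.439 ]
176 165
t 8.97 pos [0.529 0.205 0.475] rot [-179.9559    0.0138  166.9706] units in current yaw [-2.1605 -4.7403  0.1252] turn z -6.5501173285598595 units after turn [ 1.1743 -5.0753  0.1252]
```

View pics/crop3.png

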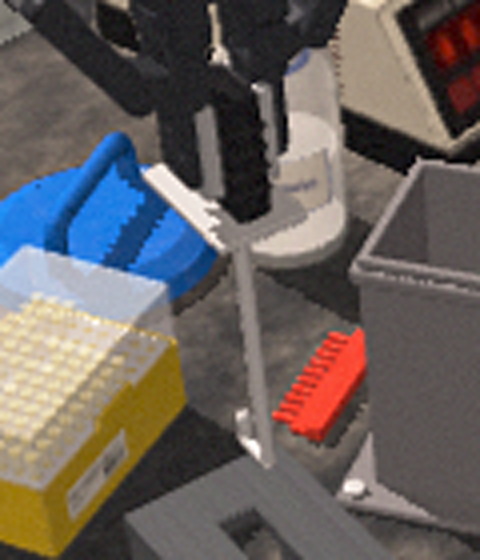

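Call:
carry_out --targets "0 0 0 0 0 -0.5 -1;0 0 0 0 0 -0.9 -1;0 0 0 0 0 -0.9 -1;0 0 0 0 0 -0.95 -1;0 0 0 0 0 -0.95 -1;0 0 0 0 0 -0.95 -1;0 0 0 0 0 -0.9 -1;0 0 0 0 0 -0.5 -1"

```text
time: 9.63
ee_pos: [0.529, 0.205, 0.4752]
tcp_rot: [-180.0, 0.0, -155.2]
wrist_force: [-0.2, -0.0, -0.3]
opening: 0.0136
grasp_force: 58.4
```

Call:
carry_out --targets "0.05 -0.2 0 0 0 0 -1;0.1 -0.5 0 0 0 0 -1;0.15 -0.7 0 0 0 0 -1;0.2 -0.7 0 0 0 0 -1;0.2 -0.7 0 0 0 0 -1;0.2 -0.7 0 0 0 0 -1;0.15 -0.7 0 0 0 0 -1;0.1 -0.5 0 0 0 0 -1"

```text
time: 10.3
ee_pos: [0.5651, 0.0122, 0.4755]
tcp_rot: [-179.9, 0.0, -155.7]
wrist_force: [-0.7, -0.1, -0.6]
opening: 0.0134
grasp_force: 58.5
```

Call:
carry_out --targets "0.02 -0.27 0 0 0 0 -1;0 -0.1 0 0 0 0 -1;0 0 0 0 0 0 -1;0 0 0 0 0 0 -1;0 0 0 0 0 0 -1;0 0 0 0 0 0 -1;0 0 0 0 0 0 -1;0 0 0 0 0 0 -1"

```text
time: 10.97
ee_pos: [0.5704, 0.0017, 0.4754]
tcp_rot: [-180.0, 0.0, -155.4]
wrist_force: [0.7, -0.3, -0.9]
opening: 0.0132
grasp_force: 58.5
```

Run:
```python
from h import *
for n in("wrist","top","scene"):
    c=get_calibration(n);im=camera(n)[:,:,::-1];cv2.imwrite(f"pics/{n}3.png",im)
    if n=="wrist":np.save("w3.npy",c,allow_pickle=True)
o=monitor.get_obs()
yt=24.5;u=np.array([np.cos(np.radians(yt)),np.sin(np.radians(yt))]);B=np.array([.595,.012])
go([*(B-.027*u),.47],180+yt)
t=cv2.imread("pics/top3.png");s=cv2.imread("pics/scene3.png");w=cv2.imread("pics/wrist3.png")
def crop(im,x,y,w,h,S=(400,300)):
    k=S[0]/w;r=cv2.convertScaleAbs(cv2.resize(im[y:y+h,x:x+w],S,interpolation=cv2.INTER_CUBIC),alpha=1.4,beta=15)
    for i in range(0,w,10):cv2.line(r,(int(i*k),0),(int(i*k),5),(0,255,0));cv2.putText(r,str(x+i),(int(i*k),15),0,.33,(0,255,0))
    for i in range(0,h,10):cv2.line(r,(0,int(i*k)),(5,int(i*k)),(0,255,0));cv2.putText(r,str(y+i),(6,int(i*k)+4),0,.33,(0,255,0))
    return r
cv2.imwrite("pics/crop4.png",np.hstack([crop(w,230,150,160,120,(480,360)),crop(s,240,150,100,112,(320,360))]))
```

```text
t 11.12 pos [0.5705 0.0014 0.4754] rot [-179.9563    0.0085 -155.4798] units in current yaw [ 0.0066 -0.0121  0.1352] turn z 0.0035301205444838992 units after turn [ 0.0066 -0.0121  0.1352]
```

View pics/crop4.png

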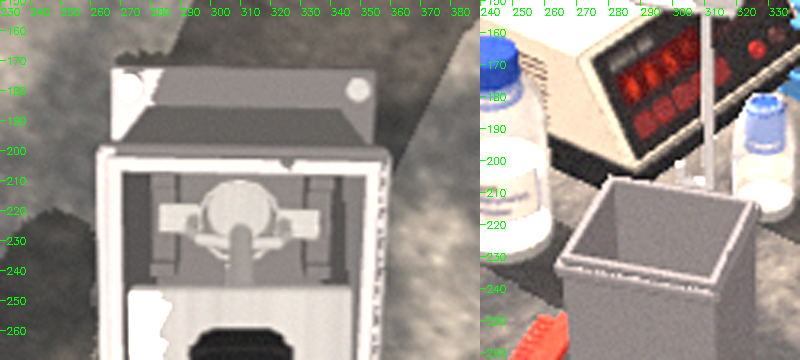

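The wrist crop shows rod, flange and basket all on column ≈310, the camera's centre column, so y and yaw are lined up. The ears are on row ≈223 and the bail peak on row ≈231.

Run:
```python
from h import *
c=np.load("w3.npy",allow_pickle=True).item();p=np.array([.5705,.0014]);a=np.radians(24.5);u=np.array([np.cos(a),np.sin(a)]);v=np.array([-u[1],u[0]])
for n,q,z in(("earL",(290,223.3),.034),("earR",(331,223.3),.034),("bail",(310,231.5),.074),("bailL",(299,229.5),.068),("bailR",(321,229.5),.068),("rimfar",(311.7,200),.14),("rimL",(263.3,205),.14),("rimR",(360,205),.14),("cupc",(309.3,219.5),.036)):
    P=onz(c,q,z);d=P[:2]-p;print(n,P,"along,lat mm",d@u*1e3,d@v*1e3)
go([*p,.166+.1864],204.5)
```

```text
earL [ 0.6055 -0.0103  0.034 ] along,lat mm 26.976466120604528 -25.186702423625196
earR [0.585  0.0343 0.034 ] along,lat mm 26.823100253069104 23.984094632569803
bail [0.5956 0.0116 0.074 ] along,lat mm 27.079779301568436 -1.1745175241134065
bailL [0.6    0.0002 0.068 ] along,lat mm 26.333245351584498 -13.340451610113934
bailR [0.5898 0.0223 0.068 ] along,lat mm 26.256934139435458 10.97858976192669
rimfar [ 0.5543 -0.0058  0.14  ] along,lat mm -17.739434263741998 0.2184216065571525
rimL [ 0.576  -0.0425  0.14  ] along,lat mm -13.192449592950583 -42.267986824345904
rimR [0.5406 0.0346 0.14  ] along,lat mm -13.452645980447967 42.64271979598165
cupc [0.5912 0.0086 0.036 ] along,lat mm 21.825893696886546 -2.0464913448991022
t 11.12 pos [0.5705 0.0014 0.4754] rot [-179.9563    0.0085 -155.4798] units in current yaw [-0.0011  0.0007  3.0752] turn z 0.0035301205444838992 units after turn [-0.0011  0.0007  3.0752]
```

Call:
carry_out --targets "0 0 0.2 0 0 0 -1;0 0 0.4 0 0 0 -1;0 0 0.45 0 0 0 -1;0 0 0.45 0 0 0 -1;0 0 0.45 0 0 0 -1;0 0 0.4 0 0 0 -1;0 0 0.3 0 0 0 -1;0 0 0.2 0 0 0 -1"

```text
time: 11.78
ee_pos: [0.5702, 0.001, 0.3592]
tcp_rot: [180.0, -0.1, -155.5]
wrist_force: [-0.0, 0.1, -0.6]
opening: 0.0132
grasp_force: 58.5
```

Call:
carry_out --targets "0 0 0.15 0 0 0 -1;0 0 0.08 0 0 0 -1;0 0 0 0 0 0 -1;0 0 0 0 0 0 -1;0 0 0 0 0 0 -1;0 0 0 0 0 0 -1;0 0 0 0 0 0 -1;0 0 0 0 0 0 -1"

```text
time: 12.45
ee_pos: [0.5706, 0.001, 0.3525]
tcp_rot: [-179.9, 0.0, -155.5]
wrist_force: [0.4, -0.6, -1.1]
opening: 0.0129
grasp_force: 58.5
```

Run:
```python
from h import *
print(monitor.get_obs()["wrist_force"]);p=np.array([.5705,.0014]);a=np.radians(24.5);u=np.array([np.cos(a),np.sin(a)])
go([*(p+.019*u),.3514],204.5)
```

```text
[ 0.3793 -0.5512 -1.0742]
t 12.45 pos [0.5706 0.001  0.3525] rot [-179.9457    0.0288 -155.498 ] units in current yaw [-0.4761  0.0099  0.0267] turn z 0.0003455737736815998 units after turn [-0.4761  0.01    0.0267]
```

Call:
carry_out --targets "-0.05 0 0 0 0 0 -1;-0.09 0 0 0 0 0 -1;-0.09 0 0 0 0 0 -1;-0.09 0 0 0 0 0 -1;-0.08 0 0 0 0 0 -1;-0.06 0 0 0 0 0 -1;-0.02 0 0 0 0 0 -1;0 0 0 0 0 0 -1"

```text
time: 13.12
ee_pos: [0.5882, 0.0091, 0.352]
tcp_rot: [-180.0, -0.0, -155.5]
wrist_force: [-0.1, 0.6, -1.4]
opening: 0.0128
grasp_force: 58.5
```

Call:
carry_out --targets "0 0 -0.04 0 0 0 -1;0 0 -0.07 0 0 0 -1;0 0 -0.07 0 0 0 -1;0 0 -0.07 0 0 0 -1;0 0 -0.07 0 0 0 -1;0 0 -0.07 0 0 0 -1;0 0 -0.07 0 0 0 -1;0 0 -0.07 0 0 0 -1"

```text
time: 13.78
ee_pos: [0.588, 0.009, 0.3737]
tcp_rot: [-180.0, 0.0, -155.5]
wrist_force: [-0.1, -0.3, -1.7]
opening: 0.0131
grasp_force: 58.5
```

Call:
carry_out --targets "0 0 -0.08 0 0 0 -1;0 0 -0.1 0 0 0 -1;0 0 -0.1 0 0 0 -1;0 0 -0.1 0 0 0 -1;0 0 -0.1 0 0 0 -1;0 0 -0.1 0 0 0 -1;0 0 -0.1 0 0 0 -1;0 0 -0.1 0 0 0 -1"

```text
time: 14.45
ee_pos: [0.588, 0.009, 0.405]
tcp_rot: [-180.0, 0.0, -155.5]
wrist_force: [-0.5, 0.5, -1.3]
opening: 0.0132
grasp_force: 58.5
```

Run:
```python
from h import *
print(monitor.get_obs()["wrist_force"]);go([.5879,.0093,.527],204.5)
a=camera("wrist");cv2.imwrite("pics/wrist5.png",a[:,:,::-1])
```

```text
[-0.4839  0.4829 -1.3083]
t 14.45 pos [0.588 0.009 0.405] rot [-179.9534    0.0074 -155.4957] units in current yaw [ 0.0001  0.0075 -3.05  ] turn z 0.0007584359698389422 units after turn [ 0.0001  0.0075 -3.05  ]
```

Call:
carry_out --targets "0 0 -0.12 0 0 0 -1;0 0 -0.18 0 0 0 -1;0 0 -0.22 0 0 0 -1;0 0 -0.25 0 0 0 -1;0 0 -0.25 0 0 0 -1;0 0 -0.25 0 0 0 -1;0 0 -0.25 0 0 0 -1;0 0 -0.25 0 0 0 -1"

```text
time: 15.17
ee_pos: [0.5879, 0.009, 0.4767]
tcp_rot: [-179.9, 0.0, -155.5]
wrist_force: [0.2, 1.0, -2.2]
opening: 0.0131
grasp_force: 58.5
```

Call:
carry_out --targets "0 0 -0.25 0 0 0 -1;0 0 -0.25 0 0 0 -1;0 0 -0.25 0 0 0 -1;0 0 -0.2 0 0 0 -1;0 0 -0.15 0 0 0 -1;0 0 -0.1 0 0 0 -1;0 0 -0.06 0 0 0 -1;0 0 0 0 0 0 -1"

```text
time: 15.83
ee_pos: [0.588, 0.0091, 0.5262]
tcp_rot: [-179.9, 0.0, -155.5]
wrist_force: [0.6, -0.5, -0.7]
opening: 0.013
grasp_force: 58.5
```

Run:
```python
from h import *
print(monitor.get_obs()["wrist_force"])
s=camera("scene")[:,:,::-1];w=camera("wrist")[:,:,::-1];cv2.imwrite("pics/scene6.png",s);cv2.imwrite("pics/wrist6.png",w)
cv2.imwrite("pics/crop6.png",np.hstack([cv2.resize(s[120:270,240:340],(400,600),interpolation=cv2.INTER_CUBIC),cv2.resize(w[150:300,260:360],(400,600),interpolation=cv2.INTER_CUBIC)]))
# target: basket at dish centre; hook x +8 from rod, rod yaw = toolyaw-180
D=np.array([.5191,-.2664])
for ry in(24.5,0,-5):
    a=np.radians(ry);go([*(D-.008*np.array([np.cos(a),np.sin(a)])),.527],180+ry)
```

```text
[ 0.6013 -0.5298 -0.6709]
t 15.93 pos [0.5881 0.0091 0.5255] rot [-179.9658   -0.0172 -155.4979] units in current yaw [ 4.6252 -5.5522 -0.0384] turn z 0.0003713617128130924 units after turn [ 4.6249 -5.5524 -0.0384]
t 15.93 pos [0.5881 0.0091 0.5255] rot [-179.9658   -0.0172 -155.4979] units in current yaw [ 4.6071 -5.4693 -0.0384] turn z 4.27642802909892 units after turn [ 1.924  -6.8874 -0.0384]
t 15.93 pos [0.5881 0.0091 0.5255] rot [-179.9658   -0.0172 -155.4979] units in current yaw [ 4.5992 -5.4537 -0.0384] turn z 5.1490926550960845 units after turn [ 1.3172 -7.0115 -0.0384]
```

View pics/crop6.png

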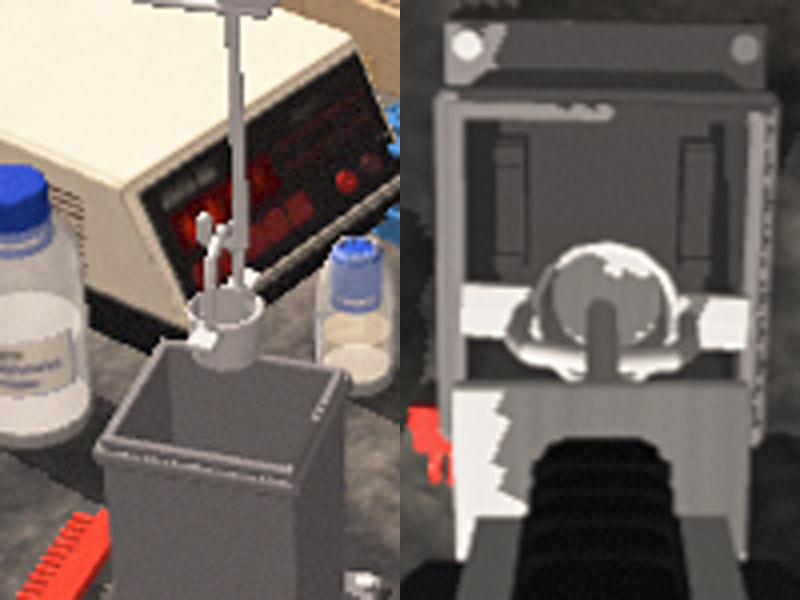

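The basket hangs level on the hook just above the tank mouth: its cup is at crop (225,325) left, centred on the rod at right. I'll carry it smoothly to the dish.

Call:
carry_out --targets "0.05 -0.06 0 0 0 0 -1;0.1 -0.12 0 0 0 0 -1;0.15 -0.18 0 0 0 0 -1;0.2 -0.24 0 0 0 0 -1;0.25 -0.3 0 0 0 0 -1;0.3 -0.36 0 0 0 0 -1;0.33 -0.4 0 0 0 0 -1;0.36 -0.43 0 0 0 0 -1"

```text
time: 16.6
ee_pos: [0.5585, -0.0975, 0.5259]
tcp_rot: [-179.9, 0.0, -155.5]
wrist_force: [0.6, -0.7, -1.4]
opening: 0.0131
grasp_force: 58.5
```

Call:
carry_out --targets "0.36 -0.43 0 0 0 0 -1;0.36 -0.43 0 0 0 0 -1;0.36 -0.43 0 0 0 0 -1;0.36 -0.43 0 0 0 0 -1;0.33 -0.4 0 0 0 0 -1;0.3 -0.36 0 0 0 0 -1;0.25 -0.3 0 0 0 0 -1;0.2 -0.24 0 0 0 0 -1"

```text
time: 17.27
ee_pos: [0.5164, -0.2497, 0.526]
tcp_rot: [-179.9, -0.0, -155.6]
wrist_force: [0.1, -0.3, -1.7]
opening: 0.0135
grasp_force: 58.5
```

Call:
carry_out --targets "0.15 -0.18 0 0 0 0 -1;0.1 -0.12 0 0 0 0 -1;0.06 -0.08 0 0 0 0 -1;0.02 -0.03 0 0 0 0 -1;0 0 0 0 0 0 -1;0 0 0 0 0 0 -1;0 0 0 0 0 0 -1;0 0 0 0 0 0 -1"

```text
time: 17.93
ee_pos: [0.5127, -0.2675, 0.526]
tcp_rot: [-180.0, 0.0, -155.5]
wrist_force: [0.4, 0.1, -1.2]
opening: 0.0135
grasp_force: 58.5
```

Run:
```python
from h import *
D=np.array([.5191,-.2664]);a=np.radians(24.5)
# dish floor .004 -> hook .0635 -> origin .1755 -> TCP .3619
go([*(D-.008*np.array([np.cos(a),np.sin(a)])),.3619],204.5)
t=camera("top")[:,:,::-1];c1=get_calibration("top");cv2.imwrite("pics/top7.png",t);g=cv2.cvtColor(t,cv2.COLOR_BGR2GRAY)
print(monitor.get_obs()["q"])
```

```text
t 17.93 pos [ 0.5127 -0.2675  0.526 ] rot [-179.9537    0.0106 -155.4576] units in current yaw [ 0.042  -0.0415  4.1019] turn z 0.007408299793041645 units after turn [ 0.042  -0.0416  4.1019]
[-27.558   14.4079  34.8448 110.3979  -0.0221 -52.0966]
```

Call:
carry_out --targets "0.02 -0.02 0.1 0 0 0 -1;0.02 -0.02 0.2 0 0 0 -1;0 0 0.3 0 0 0 -1;0 0 0.35 0 0 0 -1;0 0 0.4 0 0 0 -1;0 0 0.4 0 0 0 -1;0 0 0.4 0 0 0 -1;0 0 0.4 0 0 0 -1"

```text
time: 18.65
ee_pos: [0.5116, -0.27, 0.4228]
tcp_rot: [-180.0, 0.0, -155.5]
wrist_force: [0.6, -0.1, -1.5]
opening: 0.0135
grasp_force: 58.5
```

Call:
carry_out --targets "0 0 0.35 0 0 0 -1;0 0 0.3 0 0 0 -1;0 0 0.25 0 0 0 -1;0 0 0.18 0 0 0 -1;0 0 0.12 0 0 0 -1;0 0 0.08 0 0 0 -1;0 0 0.05 0 0 0 -1;0 0 0.03 0 0 0 -1"

```text
time: 19.32
ee_pos: [0.5118, -0.2702, 0.3697]
tcp_rot: [-179.9, 0.0, -155.5]
wrist_force: [-0.3, -0.3, -1.5]
opening: 0.0131
grasp_force: 58.5
```

Call:
carry_out --targets "0 0 0.03 0 0 0 -1;0 0 0.03 0 0 0 -1;0 0 0.03 0 0 0 -1;0 0 0.03 0 0 0 -1;0 0 0.03 0 0 0 -1;0 0 0.04 0 0 0 -1;0 0 0.05 0 0 0 -1;0 0 0.06 0 0 0 -1"

```text
time: 19.98
ee_pos: [0.5118, -0.2702, 0.3575]
tcp_rot: [-179.9, 0.0, -155.5]
wrist_force: [0.3, 0.3, -1.9]
opening: 0.0133
grasp_force: 58.5
```

Run:
```python
from h import *
D=np.array([.5191,-.2664]);a=np.radians(24.5)
go([*(D-.008*np.array([np.cos(a),np.sin(a)])),.3489],204.5)
```

```text
t 19.98 pos [ 0.5118 -0.2702  0.3575] rot [-179.941     0.0145 -155.5011] units in current yaw [-0.0064  0.011   0.2145] turn z -0.00018685290436395289 units after turn [-0.0064  0.011   0.2145]
```

Call:
carry_out --targets "0 0 0.05 0 0 0 -1;0 0 0.05 0 0 0 -1;0 0 0.05 0 0 0 -1;0 0 0.04 0 0 0 -1;0 0 0.02 0 0 0 -1;0 0 0 0 0 0 -1;0 0 0 0 0 0 -1;0 0 0 0 0 0 -1"

```text
time: 20.65
ee_pos: [0.5117, -0.2702, 0.3492]
tcp_rot: [-179.9, 0.0, -155.5]
wrist_force: [-0.1, 0.5, -0.2]
opening: 0.0135
grasp_force: 58.5
```

Run:
```python
from h import *
s=camera("scene")[:,:,::-1];w=camera("wrist")[:,:,::-1];cv2.imwrite("pics/scene8.png",s)
c=get_calibration("scene");q=proj(c,[.519,-.266,.04]).astype(int)
cv2.imwrite("pics/crop8.png",np.hstack([cv2.resize(s[q[1]-75:q[1]+45,q[0]-40:q[0]+40],(400,600),interpolation=cv2.INTER_CUBIC),cv2.resize(w[150:300,260:360],(400,600),interpolation=cv2.INTER_CUBIC)]))
print(q,monitor.get_obs()["wrist_force"]);go([.5118,-.2702,.3489],204.5)
```

```text
[413 210] [-0.3201  0.12   -0.2381]
t 20.75 pos [ 0.5118 -0.2702  0.3493] rot [-179.9467    0.0125 -155.4982] units in current yaw [-0.001  -0.0002  0.0091] turn z 0.0003188117655436835 units after turn [-0.001  -0.0002  0.0091]
```

View pics/crop8.png

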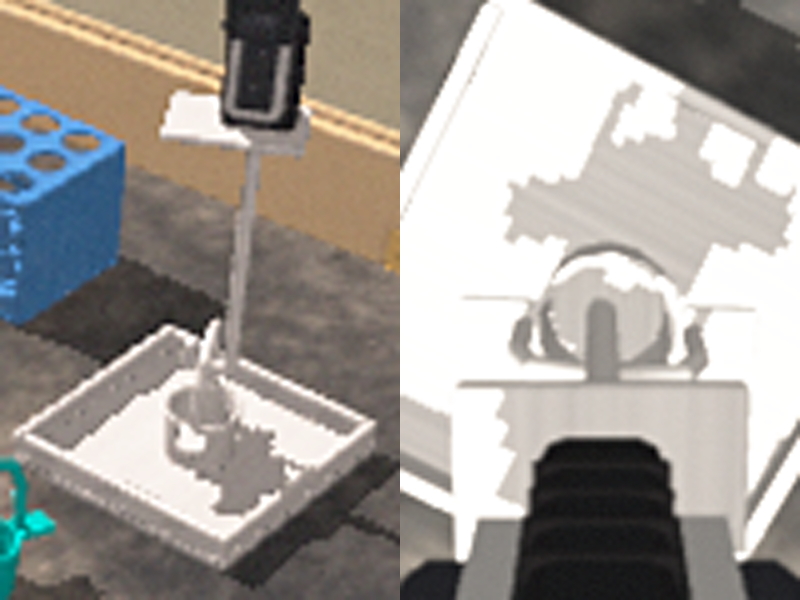

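The basket stands upright in the dish with the hook below the bail. I'll drop slightly more, back out along the rod's −x, then lift.

Call:
carry_out --targets "0 0 0.04 0 0 0 -1;0 0 0.04 0 0 0 -1;0 0 0 0 0 0 -1;0.03 0 0 0 0 0 -1;0.05 0 0 0 0 0 -1;0.07 0 0 0 0 0 -1;0.08 0 0 0 0 0 -1;0.08 0 0 0 0 0 -1"

```text
time: 21.42
ee_pos: [0.5001, -0.2755, 0.346]
tcp_rot: [-180.0, 0.0, -155.5]
wrist_force: [-0.6, 0.5, -1.4]
opening: 0.0132
grasp_force: 58.5
```

Call:
carry_out --targets "0.08 0 0 0 0 0 -1;0.08 0 0 0 0 0 -1;0.08 0 0 0 0 0 -1;0.06 0 0 0 0 0 -1;0.04 0 0 0 0 0 -1;0 0 0 0 0 0 -1;0 0 -0.04 0 0 0 -1;0 0 -0.06 0 0 0 -1"

```text
time: 22.08
ee_pos: [0.4881, -0.2809, 0.3499]
tcp_rot: [-180.0, -0.0, -155.5]
wrist_force: [0.0, -0.3, -1.1]
opening: 0.0135
grasp_force: 58.5
```

Call:
carry_out --targets "0 0 -0.1 0 0 0 -1;0 0 -0.15 0 0 0 -1;0 0 -0.2 0 0 0 -1;0 0 -0.2 0 0 0 -1;0 0 -0.3 0 0 0 -1;0 0 -0.4 0 0 0 -1;0 0 -0.4 0 0 0 -1;0 0 -0.4 0 0 0 -1"

```text
time: 22.75
ee_pos: [0.4879, -0.2808, 0.4376]
tcp_rot: [-179.9, 0.0, -155.5]
wrist_force: [-0.6, 0.3, -1.3]
opening: 0.0132
grasp_force: 58.5
```

Call:
carry_out --targets "0 0 -0.4 0 0 0 -1;0 0 -0.4 0 0 0 -1;0 0 -0.25 0 0 0 -1;0 0 -0.1 0 0 0 -1;0 0 0 0 0 0 -1;0 0 0 0 0 0 -1;0 0 0 0 0 0 -1;0 0 0 0 0 0 -1"

```text
time: 23.42
ee_pos: [0.4881, -0.2809, 0.4812]
tcp_rot: [180.0, -0.0, -155.5]
wrist_force: [0.7, 0.7, -1.0]
opening: 0.0135
grasp_force: 58.5
```

Run:
```python
from h import *
s=camera("scene")[:,:,::-1];a=cv2.imread("pics/scene8.png");cv2.imwrite("pics/scene9.png",s)
r=lambda i:cv2.cvtColor(i[205:240,395:425],cv2.COLOR_BGR2GRAY).astype(int)
print("basket/dish change",np.abs(r(a)-r(s)).mean(),(np.abs(r(a)-r(s))>30).sum())
go([.5292,.205,.49],167)
```

```text
basket/dish change 3.3142857142857145 23
t 23.47 pos [ 0.488  -0.2809  0.4812] rot [ 179.9927   -0.0328 -155.4986] units in current yaw [-5.9744 10.6266 -0.2191] turn z 6.545236015746143 units after turn [ 1.7296 12.0676 -0.2191]
```

Call:
carry_out --targets "-0.056 0.1 -0.03 0 0 0 -1;-0.11 0.2 -0.03 0 0 0 -1;-0.2 0.35 -0.03 0 0 0 -1;-0.28 0.5 -0.03 0 0 0 -1;-0.31 0.55 -0.03 0 0 0 -1;-0.31 0.55 -0.03 0 0 0 -1;-0.31 0.55 -0.03 0 0 0 -1;-0.31 0.55 0 0 0 0 -1"

```text
time: 24.13
ee_pos: [0.5008, -0.1258, 0.4907]
tcp_rot: [-179.9, 0.0, -155.5]
wrist_force: [-0.3, 0.2, -0.9]
opening: 0.0135
grasp_force: 58.5
```

Call:
carry_out --targets "-0.31 0.55 0 0 0 0 -1;-0.31 0.55 0 0 0 0 -1;-0.31 0.55 0 0 0 0 -1;-0.31 0.55 0 0 0 0 -1;-0.31 0.55 0 0 0 0 -1;-0.31 0.55 0 0 0 0 -1;-0.31 0.55 0 0 0 0 -1;-0.31 0.55 0 0 0 0 -1"

```text
time: 24.8
ee_pos: [0.5178, 0.0755, 0.4903]
tcp_rot: [-180.0, 0.0, -155.5]
wrist_force: [1.2, 0.0, -1.5]
opening: 0.0135
grasp_force: 58.5
```

Call:
carry_out --targets "-0.31 0.55 0 0 0 0 -1;-0.31 0.55 0 0 0 0 -1;-0.31 0.55 0 0 0 0 -1;-0.25 0.45 0 0 0 0 -1;-0.2 0.35 0 0 0 0 -1;-0.14 0.25 0 0 0 0 -1;-0.07 0.12 0 0 0 0 -1;-0.03 0.06 0 0 0 0 -1"

```text
time: 25.47
ee_pos: [0.5294, 0.2061, 0.4899]
tcp_rot: [-180.0, -0.0, -155.4]
wrist_force: [0.7, -0.5, -0.6]
opening: 0.0134
grasp_force: 58.5
```

Call:
carry_out --targets "0 0 0 0 0 0.5 -1;0 0 0 0 0 0.9 -1;0 0 0 0 0 0.9 -1;0 0 0 0 0 0.95 -1;0 0 0 0 0 0.95 -1;0 0 0 0 0 0.95 -1;0 0 0 0 0 0.9 -1;0 0 0 0 0 0.5 -1"

```text
time: 26.13
ee_pos: [0.5295, 0.2044, 0.4903]
tcp_rot: [-180.0, 0.0, 166.6]
wrist_force: [1.2, -0.4, -0.5]
opening: 0.0134
grasp_force: 58.5
```

Call:
carry_out --targets "0 0 0 0 0 0 -1;0 0 0 0 0 0 -1;0 0 0 0 0 0 -1;0 0 0 0 0 0 -1;0 0 0 0 0 0 -1;0 0 0 0 0 0 -1;0 0 0 0 0 0 -1;0 0 0 0 0 0 -1"

```text
time: 26.8
ee_pos: [0.5296, 0.2053, 0.49]
tcp_rot: [-180.0, 0.0, 167.0]
wrist_force: [-0.4, 0.5, -1.1]
opening: 0.0134
grasp_force: 58.5
```

Run:
```python
from h import *
go([.5290,.205,.3164],167);tilt(167)
```

```text
t 26.8 pos [0.5296 0.2053 0.49  ] rot [-179.9649    0.0275  166.9861] units in current yaw [ 0.0124 -0.0116  4.3398] turn z -0.0024316175392647224 units after turn [ 0.0124 -0.0116  4.3398]
rotvec units [-0.0061  0.0048 -0.0024]
```

Call:
carry_out --targets "0.01 -0.01 0.15 0 0 0 -1;0 0 0.25 0 0 0 -1;0 0 0.35 0 0 0 -1;0 0 0.35 0 0 0 -1;0 0 0.35 0 0 0 -1;0 0 0.35 0 0 0 -1;0 0 0.35 0 0 0 -1;0 0 0.35 0 0 0 -1"

```text
time: 27.47
ee_pos: [0.5289, 0.2049, 0.3888]
tcp_rot: [-180.0, 0.0, 167.0]
wrist_force: [0.2, -0.5, -0.9]
opening: 0.0133
grasp_force: 58.5
```

Call:
carry_out --targets "0 0 0.35 0 0 0 -1;0 0 0.35 0 0 0 -1;0 0 0.35 0 0 0 -1;0 0 0.3 0 0 0 -1;0 0 0.2 0 0 0 -1;0 0 0.1 0 0 0 -1;0 0 0.06 0 0 0 -1;0 0 0.04 0 0 0 -1"

```text
time: 28.13
ee_pos: [0.5292, 0.2049, 0.3202]
tcp_rot: [-180.0, 0.0, 167.0]
wrist_force: [0.0, 0.3, -0.1]
opening: 0.0133
grasp_force: 58.5
```

Call:
carry_out --targets "0 0 0.02 0 0 0 -1;0 0 0.02 0 0 0 -1;0 0 0.02 0 0 0 -1;0 0 0 0 0 0 -1;0 0 0 0 0 0 -1;0 0 0 0 0 0 -1;0 0 0 0 0 0 -1;0 0 0 0 0 0 -1"

```text
time: 28.8
ee_pos: [0.5292, 0.2049, 0.3177]
tcp_rot: [-180.0, 0.0, 167.0]
wrist_force: [-0.4, 0.3, -0.7]
opening: 0.0135
grasp_force: 58.5
```

Run:
```python
from h import *
go([.5290,.205,.3164],167);print(monitor.get_obs()["wrist_force"])
```

```text
t 28.8 pos [0.5292 0.2049 0.3177] rot [-179.9714    0.0319  166.9726] units in current yaw [0.0044 0.001  0.0319] turn z -0.004784530114690477 units after turn [0.0044 0.001  0.0319]
[-0.4305  0.2628 -0.7349]
```

Call:
carry_out --targets "0 0 0.02 0 0 0 -1;0 0 0.01 0 0 0 -1;0 0 0 0 0 0 -1;0 0 0.01 0 0 0 -1;0 0 0 0 0 0 -1;0 0 0 0 0 0 -1;0 0 0 0 0 0 -1;0 0 0 0 0 0 -1"

```text
time: 29.47
ee_pos: [0.5291, 0.2049, 0.3164]
tcp_rot: [-180.0, 0.0, 167.0]
wrist_force: [-2.3, -0.3, 6.0]
opening: 0.0136
grasp_force: 59.3
```

The flange is seated, with 6 N of contact at the original height. I'll release, rise and check.

Call:
carry_out --targets "0 0 0 0 0 0 -0.6;0 0 0 0 0 0 -0.4;0 0 0 0 0 0 -0.2;0 0 0 0 0 0 0;0 0 0 0 0 0 0;0 0 0 0 0 0 0;0 0 0 0 0 0 0;0 0 0 0 0 0 0"

```text
time: 30.13
ee_pos: [0.5292, 0.2049, 0.316]
tcp_rot: [-180.0, 0.0, 167.0]
wrist_force: [-0.5, -0.5, -0.1]
opening: 0.0424
grasp_force: 0.0
```

Call:
carry_out --targets "0 0 -0.1 0 0 0 0;0 0 -0.2 0 0 0 0;0 0 -0.4 0 0 0 0;0 0 -0.6 0 0 0 0;0 0 -0.6 0 0 0 0;0 0 -0.6 0 0 0 0;0 0 -0.6 0 0 0 0;0 0 -0.5 0 0 0 0"

```text
time: 30.8
ee_pos: [0.5287, 0.2048, 0.4628]
tcp_rot: [180.0, 0.1, 167.0]
wrist_force: [1.1, 1.0, 0.8]
opening: 0.0427
grasp_force: 0.0
```

Call:
carry_out --targets "0.4 0 0 0 0 0 0;0.8 0 0 0 0 0 0;0.8 0 0 0 0 0 0;0.8 0 0 0 0 0 0;0.6 0 0 0 0 0 0;0.4 0 0 0 0 0 0;0 0 0 0 0 0 0;0 0 0 0 0 0 0"

```text
time: 31.47
ee_pos: [0.3804, 0.2393, 0.4611]
tcp_rot: [180.0, 0.1, 167.0]
wrist_force: [0.1, -0.5, -0.0]
opening: 0.0429
grasp_force: 0.0
```

Run:
```python
from h import *
o=monitor.get_obs();print(o["time"],o["ee_pos"])
s=camera("scene")[:,:,::-1];t=camera("top")[:,:,::-1]
cv2.imwrite("pics/scene10.png",s);cv2.imwrite("pics/top10.png",t)
z=lambda i,x,y,w,h:cv2.resize(i[y:y+h,x:x+w],(400,300),interpolation=cv2.INTER_CUBIC)
cv2.imwrite("pics/crop10.png",np.vstack([np.hstack([z(s,195,260,120,90),z(s,350,180,120,90)]),np.hstack([z(t,170,215,80,60),z(t,408,230,80,60)])]))
a=cv2.imread("pics/top0.png");d=cv2.absdiff(a,t).max(2)
for n,(x,y,w,h) in dict(tape=(280,310,50,48),flask=(396,168,30,35),dish=(415,235,66,66),rod=(185,235,40,50),orange=(355,290,24,35)).items():print(n,(d[y:y+h,x:x+w]>40).sum())
```

```text
31.4667 [0.3804 0.2393 0.4611]
tape 0
flask 0
dish 532
rod 267
orange 0
```

View pics/crop10.png

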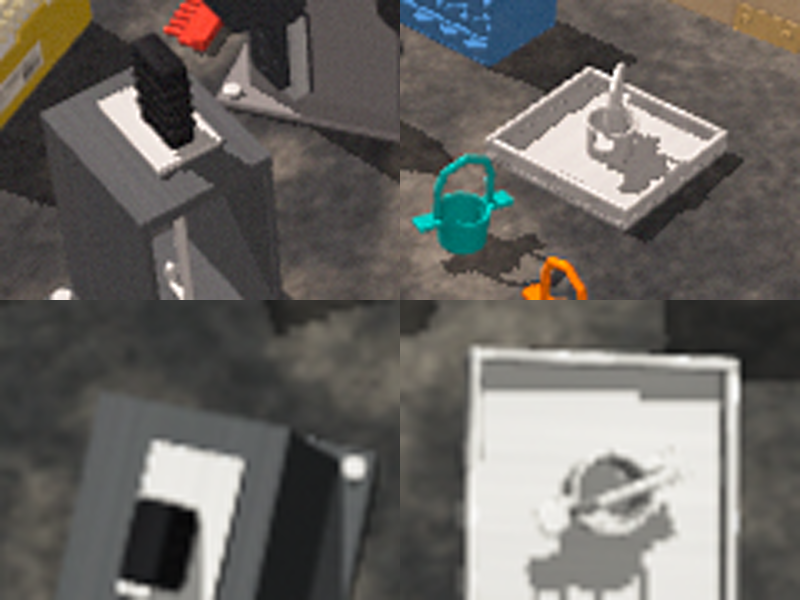

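The basket stands upright in the dish, the rod hangs in its stand with the flange flat, and the tape and bottle pixels are unchanged. I'm handing in.

```bash
python3 -c "
from workcell import bot;print(bot.job_done())"
```

```text
the job is handed in; nothing more can be done
None
```

The job is handed in at about 32 s: the basket stands upright and unhooked in the drip dish, and the rod is back in its stand, about 3 mm to one side of where it hung within the slot's play; the bottle and tape images are unchanged, and the dish looks unmoved.

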